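# Nest the dried dome covers

## Task

Two dome covers are propped on the drying rail, hollow side down. Tip each one over onto its dome so that it lies hollow side up, then nest them in the large cover on its wooden seat ring: first the medium cover inside the large one, then the small one inside the medium one, all level and fully down, set down gently rather than dropped. The large cover stays on its seat, and the sundae models, the brush pot and the paint jar must be left standing where they are.

Things in the scene. Friction and masses are not known exactly. Their poses are not given: they have to be found in the camera images.
- cover_large_mid (a point): Large white dome cover, brass rim band, already lying hollow side up, loose, inside the seat ring. 200 mm across the band (inner diameter 184), 58 mm high, wall 4 mm; its flat crown (radius 45 mm) is its floor, 5 mm thick. Point on its axis half-way up, 29 mm above its underside; z points out of the hollow side.
- cover_medium_mid (a point): Medium yellow dome cover, orange rim band, loose, 80-160 g. Dome of radius 74 mm, crown flat of radius 30 mm, 62 mm high, wall 4 mm, crown 5 mm thick. Band at the rim: inner radius 70, outer 78 mm (8 mm thick), 12 mm tall. Point on its axis half-way, 31 mm from crown and from rim plane; z points out of the hollow side (up when it lies hollow side up).
- cover_small_mid (a point): Small red dome cover, white rim band, loose, 50-100 g. Dome of radius 50 mm with a straight skirt, crown flat of radius 20 mm, 66 mm high, wall 4 mm, crown 5 mm thick. Band at the rim: inner radius 46, outer 54 mm (8 mm thick), 12 mm tall. Point on its axis half-way, 33 mm from crown and from rim plane; z points out of the hollow side.
- cover_large: The large cover; origin at the centre of its underside, z out of the hollow side.
- cover_medium: Medium cover; origin on the rim's outer edge where it rests on the bench at the start. Starts propped: rim plane sloping up 52 degrees away from the robot, far edge on the rail and 123 mm up. Pushed there from behind, towards the robot, it balances when the plane is at about 69 degrees, then rolls over onto its dome and settles 80 to 140 mm in front of this point.
- cover_small: Small cover; origin on the rim's outer edge where it rests on the bench at the start. Propped in the same way at 52 degrees; its raised edge is 85 mm up. Tips over in the same way, past about 61 degrees. A flat wooden toe strip (10 mm wide, 5 mm high) along the rail, just in front of this edge, keeps both covers from sliding while they tip.
- rail_bar (a point): Middle of the bar of the fixed drying rail, at its top, 65 mm above the bench. Bar 12 mm thick, 440 mm long, on two posts, along this frame's y; x points the way the propped rims rise, away from the robot. The covers stand on its -x side about 100 mm either side of the middle (which is where varies), raised edges sticking out over the bar to +x.
- seat: Fixed dark wooden seat ring on the bench, outer diameter 192 mm, inner 168 mm, 10 mm high; origin at the centre of its underside. The large cover sits on the bench inside it with some play.
- sundae_a: Sundae model in a footed glass, loose bystander behind the rail, 74 mm across, 150 mm high with the cherry (thin stalk to 172 mm); origin under its foot, z up.
- sundae_b: A second sundae model like it, on the far side of the large cover.
- brush_pot: Blue pot of brushes, loose bystander beside the large cover, 66 mm across, 85 mm high, brushes to 175 mm; origin under its foot, z up.
- paint_jar: Small clear paint jar with a green cap, loose bystander in front of the rail between the two covers, 60 mm across, 69 mm high; origin under its foot, z up.

How it is judged (in metres and radians):
On the way, in this order (a step that is already met when the one before it is completed fails the run):
1. the medium cover lies hollow side up, nested in the large one (horizontal distance between cover_medium_mid and cover_large_mid below 0.02 m and z of cover_medium_mid in the frame of cover_large_mid between -0.002 and 0.014 m and angle between cover_medium_mid's own z axis and vertical below 0.14 rad), for 0.2 s.
2. the small cover lies hollow side up, nested in the medium one (horizontal distance between cover_small_mid and cover_medium_mid below 0.02 m and z of cover_small_mid in the frame of cover_medium_mid between -0.002 and 0.014 m and angle between cover_small_mid's own z axis and vertical below 0.14 rad), for 0.2 s.
At the end, for the whole second after the job is handed in: Large cover level, within 30 mm of its seat's centre; medium nested in it, small in the medium: hollow side up, level within 8 degrees, within 20 mm of the axis below, middle -2 to 14 mm above the middle below; bystanders upright (11 degrees), moved under 30 mm (all of step 1 and all of step 2 and horizontal distance between cover_large_mid and seat below 0.03 m and angle between cover_large_mid's own z axis and vertical below 0.14 rad and height (world z) of cover_large_mid below 0.036 m and distance of each of sundae_a, sundae_b, brush_pot, paint_jar from where it was at the start of the episode below 0.03 m and angle between each of sundae_a, sundae_b, brush_pot, paint_jar's own z axis and vertical below 0.2 rad); the robot touches nothing.
It fails at once if a bystander is knocked over (more than 20 degrees) or shoved more than 40 mm (angle between any of sundae_a, sundae_b, brush_pot, paint_jar's own z axis and vertical above 0.35 rad or distance of any of sundae_a, sundae_b, brush_pot, paint_jar from where it was at the start of the episode above 0.04 m).
It fails at once if a cover is dropped into the stack (falls at more than 0.6 m/s) ((horizontal distance between cover_medium_mid and cover_large_mid below 0.06 m and linear speed of cover_medium above 0.6 m/s and height (world z) of cover_medium_mid below 0.09 m and contact force between cover_medium and the fingers below 0.05 N) or (horizontal distance between cover_small_mid and cover_large_mid below 0.06 m and linear speed of cover_small above 0.6 m/s and height (world z) of cover_small_mid below 0.09 m and contact force between cover_small and the fingers below 0.05 N)).
It also fails if it takes over 72 s, if anything falls off the work surface, if the arm or the gripper's body presses on something with over 40 N, if the wrist force passes 120 N, or if a joint passes its speed limit or range.

## Robot

A 6-joint arm with a two-finger parallel gripper is mounted at the origin on the work surface. World frame = base frame: x ahead of the robot, y to its left, z up, the work surface at z = 0. Lengths are in mm, angles in rad, forces in N, time in s.
With the tool pointing down it reaches from about 300 to 1000 mm from the base axis. Payload 5.1 kg.
Tool frame: the origin (TCP) lies on the front face of the gripper's body, between the roots of the fingers; the fingertips stand ahead of it and the grasp point (between the pads) lies 59 mm ahead of it (nose_length is the z of the fingertips in the tool frame, in mm); z points along the fingers, y is the direction in which the jaws open and shut (so a half turn about z gives the same grasp; the last joint's range is limited). The gripper opens to 95 mm and grips with 3 to 60 N. Pads are 20 mm wide; open, the fingers measure 119 mm over their backs; the gripper's body (75 mm by 180 mm) begins 59 mm behind the grasp point.
Start: joints at [-1.344, 0.124, 1.65, -0, 1.367, -0.083], TCP at [198.132, -619.055, 292.256] pointing down, gripper open.
Joint ranges: [-2.61, 2.61], [-1.02, 2.33], [0.03, 2.71], [-1.35, 4.49], [0.32, 2.68], [-2.91, 2.91]. Speed limits (rad/s): [2.57, 2.57, 3.14, 3.14, 3.14, 3.14].

## Interface

Orientations are given as a unit quaternion [x, y, z, w].
In Python, from bench import state, capture, hand_in, trace, pinpoint, nose_length gives the robot as it stands.
- The arm moves only by the shell command python3 -m jog 'ROWS' [FORCE]. ROWS is text: rows parted by semicolons, each of 7 numbers parted by spaces: the turn, a rotation vector about the tool's x, y, z in degrees, then the shift along the tool's x, y, z in cm, then the opening, from 0 (shut) to 1 (fully open). A call has 1 to 12 rows; each row shifts and turns the commanded pose from where the row before left it, along the tool's axes as they then stand; what a row does not reach is not made up. A row lasts 1/12 s, in which the tool goes at most 41.7 mm and 7.16 degrees, less where a joint would pass 70% of its speed; a pose out of reach is approached as far as the arm can. A call is refused whole if a number of a shift passes 4.17 or a number of a turn 7.16, either way. A call with a gripper value outside its range is refused whole. The fingers move at their own pace and stop on an object; FORCE is the grip in N (left out, the last holds). Time passes only in rows, so rows that do not move let the fingers close. It gives the time, the measured TCP pose, the force and the opening at its end, in the units of the state.
- state(): the state, without advancing time (a new reading comes with each control period).
- capture(name): name is "scene" or "top" or "wrist"; returns a dict with "img" (480x640x3 uint8, red, green, blue), "z_map" (480x640 float32, mm along the optical axis (not along the pixel's ray), 0 where there is no reading), "intrinsics" (3x3 intrinsics, pixels), "dist" ([k1, k2, p1, p2, k3] as OpenCV has them; the pictures are not rectified), "T" (4x4, takes a point from camera to world coordinates). Camera axes: x right, y up, looking along -z (the intrinsics and any distortion apply to the point x, -y, -z); pixel columns grow to the right and rows downward; lengths in mm; the calibration is good to about 2 mm. A picture is of the moment at which its call begins.
- hand_in(): hands the job in, once; it reports no verdict.
Trained networks look in a picture, given as the dict that the camera call returned (one of the last four; its "shot" number tells which), for a name from the list of things; names that differ only in an ending like _2 or _b are one class to them, and where a whole thing is asked for, a point or a joint stands for the part that bears it (a point fixed in the world has none). Each returns a list of dicts, best first, with "conf" (0 to 1); they miss things now and then, are a little off and sometimes report something else, mostly with a low value. They report only what shows in the picture. A call takes as long as a camera call.
- trace(picture, thing): "mask" (480x640 bool, what is visible of it) and "uv" ([column, row] in pixels, amid what is visible of it).
- pinpoint(picture, thing): "uv" ([column, row] in pixels: a listed point, or the origin of a listed thing).
The state is a dict: "time": time; "q": joint angles; "qd": joint speeds; "joint_efforts": joint torques, N m; "ee_pos": TCP position; "tcp_rot": TCP orientation; "force": force on the tool from outside, world axes, zero at the start; "wrist_torque": the same for the moment, N m; "opening": finger opening in mm.
Only numpy, scipy, OpenCV 4.12 (cv2) and the standard library are available. Lean on these libraries where they do the work, as an engineer would, in place of code of your own. Each camera call takes 0.05 s, during which the arm holds its last target.

## Working session

There is one attempt and no reset: what is moved stays moved. The work goes in short steps, Python scripts to look and compute and a shell command to move; the robot and the scene stay as the last step left them, time stands still between calls to the robot, and variables do not carry over. Pictures are saved under pics/ and viewed, and the job is handed in when it is done.

```bash
ls; mkdir -p pics
python3 - <<'E'
from bench import state,capture,nose_length
import cv2
print(state(), nose_length if not callable(nose_length) else nose_length())
for n in ("scene","top","wrist"):
    c=capture(n); cv2.imwrite(f"pics/{n}0.png",c["img"][:,:,::-1]); print(n,c["intrinsics"],c["dist"],c["T"])
E
```

```text
pics
{'time': 0.0, 'q': array([-1.34360859e+00,  1.24484718e-01,  1.65162190e+00,  2.39886848e-05,
        1.36749018e+00, -8.25736703e-02]), 'qd': array([-0.00063592, -0.00018788, -0.00068417,  0.00086686, -0.00054448,
        0.00154588]), 'joint_efforts': array([-2.53493046e-03, -4.17607498e+01, -3.59936500e+01,  7.73386122e-02,
        4.91323380e-02, -1.76332460e-04]), 'ee_pos': array([ 198.02913333, -618.61324939,  291.03087917]), 'tcp_rot': array([ 9.88029820e-01,  1.54259751e-01, -6.06795715e-05, -1.00030246e-03]), 'force': array([-0.07870689,  0.81051516,  0.11811491]), 'wrist_torque': array([-0.04163981,  0.03474691, -0.00216583]), 'opening': 95.40130202547456} 77.60000000000001
scene [[499.23269677   0.         315.70441876]
 [  0.         499.23269677 234.71627662]
 [  0.           0.           1.        ]] [0.02719524 0.         0.         0.         0.        ] [[-4.51813582e-01 -5.52224615e-01  7.00651455e-01  1.19820611e+03]
 [ 8.92100804e-01 -2.83672390e-01  3.51690390e-01  3.22353919e+02]
 [ 4.54338258e-03  7.83950222e-01  6.20807061e-01  6.94876273e+02]
 [ 0.000000
[... 272 characters left out ...]
47e-01 -1.75927639e-01  3.83355419e+02]
 [-9.99625835e-01  1.64539417e-02  2.18508161e-02 -7.14761122e+00]
 [ 2.44030196e-02  1.75591813e-01  9.84160560e-01  8.93473915e+02]
 [ 0.00000000e+00  0.00000000e+00  0.00000000e+00  1.00000000e+00]]
wrist [[365.69707068   0.         319.55651366]
 [  0.         365.69707068 243.82113641]
 [  0.           0.           1.        ]] [-0.0088993  0.         0.         0.         0.       ] [[ 3.03214654e-01  9.24197887e-01  2.32204953e-01  2.62813407e+02]
 [-9.52920098e-01  2.94595614e-01  7.18102438e-02 -5.97744201e+02]
 [-2.03968501e-03 -2.43046685e-01  9.70012448e-01  3.83544866e+02]
 [ 0.00000000e+00  0.00000000e+00  0.00000000e+00  1.00000000e+00]]
```

View pics/scene0.png

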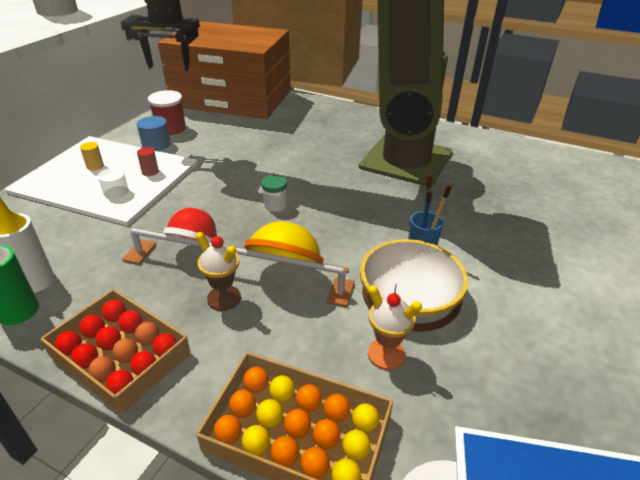

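View pics/top0.png

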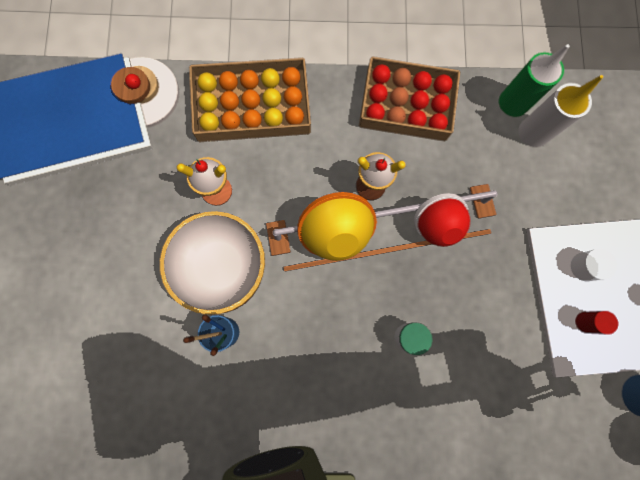

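```bash
cat > h.py <<'E'
import numpy as np,cv2
from bench import state,capture,trace,pinpoint
from scipy.spatial.transform import Rotation as R
def ray(c,uv):
    p=cv2.undistortPoints(np.array([[uv]],float),c["intrinsics"],np.array(c["dist"]))[0,0]
    d=np.array([p[0],-p[1],-1.]); T=np.array(c["T"]); return T[:3,3],T[:3,:3]@d
def atz(c,uv,z):
    o,d=ray(c,uv); return o+d*(z-o[2])/d[2]
def cloud(c,mask=None,step=1):
    z=c["z_map"]; m=z>0
    if mask is not None: m&=mask
    v,u=np.nonzero(m); v=v[::step];u=u[::step]
    p=cv2.undistortPoints(np.stack([u,v],1).astype(float)[:,None],c["intrinsics"],np.array(c["dist"]))[:,0]
    zz=z[v,u][:,None]; P=np.hstack([p[:,:1],-p[:,1:],-np.ones((len(p),1))])*zz
    T=np.array(c["T"]); return P@T[:3,:3].T+T[:3,3]
def tip():
    s=state(); r=R.from_quat(s["tcp_rot"]); return s["ee_pos"],r.as_matrix(),s
E
python3 - <<'E'
from h import *
Z=dict(cover_large_mid=29,cover_medium=0,cover_small=0,rail_bar=65,seat=0,sundae_a=0,brush_pot=0,paint_jar=0,cover_medium_mid=55,cover_small_mid=45)
for n in("scene","top"):
    c=capture(n)
    for k,z in Z.items():
        print(n,k,[(np.round(r["uv"]),round(r["conf"],2),np.round(atz(c,r["uv"],z)[:2])) for r in pinpoint(c,k)[:3]])
E
```

```text
scene cover_large_mid [(array([411., 283.]), 0.8, array([495., 175.]))]
scene cover_medium [(array([292., 262.]), 0.85, array([518., -73.]))]
scene cover_small [(array([199., 248.]), 0.83, array([ 570., -274.])), (array([384., 354.]), 0.19, array([655., 182.]))]
scene rail_bar []
scene seat [(array([412., 284.]), 0.46, array([466., 172.]))]
scene sundae_a [(array([225., 298.]), 0.58, array([ 669., -138.]))]
scene brush_pot [(array([423., 252.]), 0.94, array([360., 161.])), (array([233., 245.]), 0.52, array([ 528., -216.]))]
scene paint_jar [(array([271., 204.]), 0.85, array([ 357., -221.]))]
scene cover_medium_mid [(array([285., 240.]), 0.58, array([521., -88.]))]
scene cover_small_mid [(array([192., 226.]), 0.77, array([ 559., -295.]))]
top cover_large_mid [(array([216., 265.]), 0.96, array([490., 174.])), (array([222., 332.]), 0.2, array([362., 156.]))]
top cover_medium [(array([339., 256.]), 0.79, array([517., -72.])), (array([337., 235.]), 0.5, array([562., -67.]))]
top cover_small [(array([436., 236.]), 0.94, array([ 564., -274.]))]
top rail_bar [(array([387., 213.]), 0.6, array([ 595., -161.]))]
top seat []
top sundae_a [(array([370., 188.]), 0.89, array([ 665., -137.])), (array([218., 192.]), 0.85, array([650., 186.]))]
top brush_pot [(array([226., 332.]), 0.64, array([362., 155.]))]
top paint_jar [(array([408., 336.]), 0.87, array([ 358., -210.]))]
top cover_medium_mid [(array([339., 236.]), 0.64, array([549., -67.]))]
top cover_small_mid [(array([445., 223.]), 0.7, array([ 581., -281.]))]
```

Run:
```python
from h import *
for n in("scene","top"):
    c=capture(n)
    for k in("cover_medium","cover_small","rail_bar","sundae_a","brush_pot","cover_large","paint_jar"):
        for t in trace(c,k)[:2]:
            P=cloud(c,t["mask"]); 
            if len(P)<20: print(n,k,"few");continue
            hi=P[P[:,2]>np.percentile(P[:,2],97)]
            print(n,k,round(t["conf"],2),len(P),"lo",np.round(np.percentile(P,2,axis=0)),"hi",np.round(np.percentile(P,98,axis=0)),"top",np.round(hi.mean(0)))
    if n=="top": print("rail",atz(c,(275,232),65),atz(c,(495,194),65))
```

```text
scene cover_medium 0.6 2081 lo [ 516. -131.   18.] hi [617.   9. 131.] top [577. -62. 131.]
scene cover_small 0.72 1171 lo [ 556. -311.   32.] hi [ 629. -225.  105.] top [ 591. -265.  108.]
scene rail_bar 0.71 2226 lo [ 524. -389.    3.] hi [672.  72.  66.] top [ 601. -168.   67.]
scene sundae_a 0.94 2771 lo [641. 151.   3.] hi [689. 221. 145.] top [659. 186. 146.]
scene sundae_a 0.75 2325 lo [ 631. -175.    1.] hi [ 705. -102.  145.] top [ 670. -136.  146.]
scene brush_pot 0.81 1223 lo [330. 126.  41.] hi [394. 186. 172.] top [360. 164. 172.]
scene brush_pot 0.45 5832 lo [405.  85.   3.] hi [577. 267.  58.] top [525. 182.  73.]
scene cover_large 0.88 5832 lo [405.  85.   2.] hi [577. 267.  58.] top [528. 179.  75.]
scene paint_jar 0.6 817 lo [ 331. -236.    2.] hi [ 385. -183.   70.] top [ 365. -206.   71.]
top cover_medium 0.6 4093 lo [ 507. -127.   64.] hi [611.   7. 131.] top [575. -59. 132.]
top cover_small 0.64 2293 lo [ 536. -312.   50.] hi [ 625. -222.  104.] top [ 582. -274.  105.]
top rail_bar 0.87 2401 lo [ 493. -392.    2.] hi [668.  74.  67.] top [ 601. -183.   67.]
top sundae_a 0.98 1525 lo [ 636. -171.    5.] hi [ 700. -102.  148.] top [ 666. -136.  150.]
top sundae_a 0.77 1617 lo [618. 151.   5.] hi [681. 222. 147.] top [656. 187. 150.]
top brush_pot 0.63 1279 lo [332. 127.   2.] hi [390. 187. 174.] top [355. 162. 175.]
top cover_large 0.92 8450 lo [406.  88.   3.] hi [584. 266.  59.] top [493. 181.  60.]
top cover_large 0.73 2620 lo [ 492. -392.   -1.] hi [669.  74.  67.] top [ 601. -186.   67.]
top paint_jar 0.62 944 lo [ 329. -234.   10.] hi [ 381. -181.   71.] top [ 355. -209.   72.]
top paint_jar 0.4 8412 lo [405.  88.   3.] hi [584. 266.  59.] top [493. 179.  60.]
rail [552.67685496  57.35212443  65.        ] [ 637.03645315 -375.82814242   65.        ]
```

```bash
python3 - <<'E'
from h import *
c=capture("top"); P=cloud(c)
q=P[(P[:,2]>120)&(P[:,0]>150)]
H,xe,ye=np.histogram2d(q[:,0],q[:,1],bins=[np.arange(150,900,50),np.arange(-700,400,50)])
for i,j in zip(*np.nonzero(H>8)):
    m=(q[:,0]>=xe[i])&(q[:,0]<xe[i+1])&(q[:,1]>=ye[j])&(q[:,1]<ye[j+1]); print(xe[i],ye[j],round(q[m,2].max()),end=' | ')
E
python3 -m jog '0 0 0 3.91 -1.47 0 0; 0 0 0 3.91 -1.47 0 0; 0 0 0 3.91 -1.47 0 0; 0 0 0 3.91 -1.47 0 0; 0 0 0 3.91 -1.47 0 0; 0 0 0 3.91 -1.47 0 0; 0 0 0 3.91 -1.47 0 0'
```

```text
150 -50 332 | 150 0 326 | 150 50 286 | 150 100 252 | 200 -50 345 | 300 100 177 | 350 150 177 | 500 -100 130 | 500 -50 128 | 550 -100 135 | 550 -50 134 | 600 -100 133 | 600 -50 132 | 600 100 146 | 600 150 147 | 600 200 147 | 650 -200 147 | 650 -150 173 | 650 -100 147 | 650 100 146 | 650 150 171 | 650 200 149 | 750 -550 220 | 750 -500 222 | 800 -550 145 | 800 -500 223 | 800 -450 140 | time: 2.68
ee_pos: [428.1, -436.6, 292.5]
tcp_rot: [0.988, 0.154, 0.0, 0.0]
force: [-0.2, -1.4, 0.4]
opening: 53.6
```

```bash
python3 -m jog '0 0 0 3.91 -1.47 0 0; 0 0 0 3.91 -1.47 0 0; 0 0 0 3.91 -1.47 0 0; 0 0 0 3.91 -1.47 0 0; 0 0 0 3.91 -1.47 0 0; 0 0 0 3.91 -1.47 0 0; 0 0 0 3.91 -1.47 0 0;0 0 -7 0 0 0 0;0 0 -7 0 0 0 0;0 0 -7 0 0 0 0;0 0 -7 0 0 0 0;0 0 -7 0 0 0 0' && python3 -m jog '0 0 -7 0 0 0 0;0 0 -7 0 0 0 0;0 0 -7 0 0 0 0;0 0 -7 0 0 0 0;0 0 -7 0 0 0 0;0 0 -7 0 0 0 0;0 0 0 0 0 0 0;0 0 0 0 0 0 0'
python3 -c "
from h import *
p,r,s=tip();print(p,r[:,0],r[:,1],s['q'],s['opening'])"
```

```text
time: 3.68
ee_pos: [655.7, -256.8, 292.1]
tcp_rot: [0.894, 0.447, -0.0, -0.0]
force: [0.1, -0.2, -0.2]
opening: 0.2
time: 4.35
ee_pos: [655.6, -257.1, 292.2]
tcp_rot: [0.678, 0.735, 0.0, -0.0]
force: [-0.1, 0.7, 0.6]
opening: 0.2
[ 655.580224   -257.0656439   292.19933665] [-7.97083337e-02  9.96818227e-01  6.19358636e-05] [ 9.96818228e-01  7.97083367e-02 -4.67106192e-05] [-4.49894060e-01  2.40308824e-01  1.51780920e+00  3.03783538e-05
  1.38354624e+00 -5.29692697e-01] 0.24691892185633135
```

```bash
python3 -m jog '0 0 -6.4 0 0.2 3.5 0; 0 0 0 0 0 3.5 0;0 0 0 0 0 3.5 0;0 0 0 0 0 3.5 0;0 0 0 0 0 0 0;0 0 0 0 0 0 0'
python3 - <<'E'
from h import *
p,r,s=tip();print(p,r[:,1],s["force"])
c=capture("scene");cv2.imwrite("pics/a1.png",c["img"][100:340,60:380,::-1].repeat(2,0).repeat(2,1))
E
```

```text
time: 4.85
ee_pos: [656.2, -256.3, 149.6]
tcp_rot: [0.636, 0.772, -0.001, -0.003]
force: [0.5, 0.5, -0.1]
opening: 0.3
[ 656.20934463 -256.28120903  149.62804875] [ 0.98145195  0.19165484 -0.00452719] [ 0.54046891  0.4741211  -0.12345016]
```

View pics/a1.png

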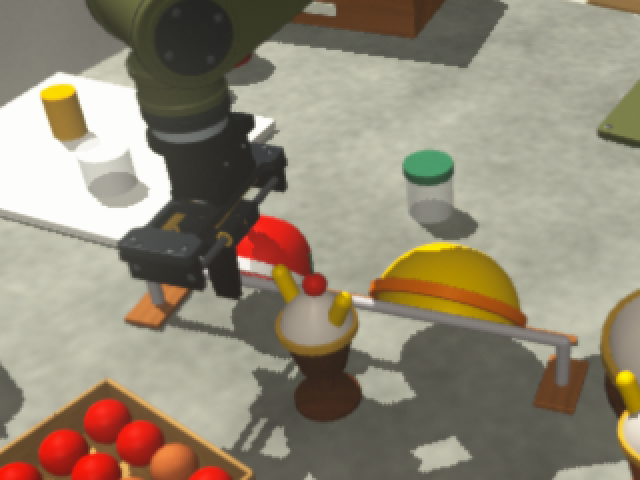

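```bash
python3 -m jog '0 0 0 0 -0.7 0 0;0 0 0 0 -0.7 0 0;0 0 0 0 -0.7 0 0;0 0 0 0 -0.7 0 0;0 0 0 0 0 0 0;0 0 0 0 0 0 0'
python3 - <<'E'
from h import *
p,r,s=tip();print(p,s["force"])
c=capture("scene");cv2.imwrite("pics/a2.png",c["img"][100:340,60:380,::-1].repeat(2,0).repeat(2,1))
E
```

```text
time: 5.4
ee_pos: [631.9, -263.1, 156.5]
tcp_rot: [0.635, 0.772, 0.002, 0.004]
force: [4.1, 1.1, 6.1]
opening: 0.7
[ 631.88502497 -263.13300505  156.46756032] [4.09581531 1.10837274 6.10680494]
```

View pics/a2.png

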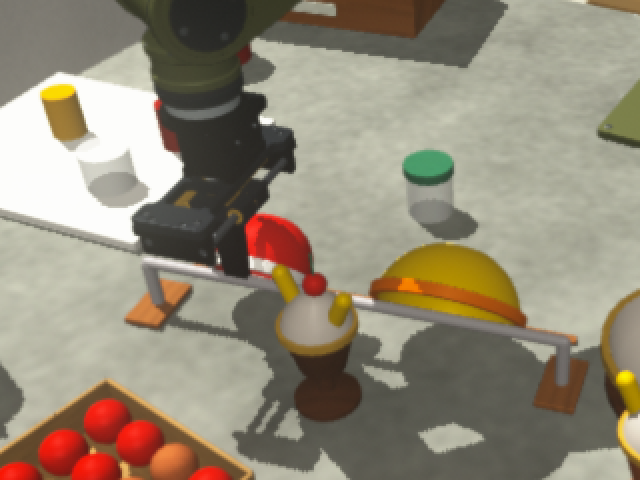

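```bash
python3 -m jog '0 0 0 0 0 0 0;0 0 0 0 0 0 0'
python3 - <<'E'
from h import *
p,r,s=tip();print(p,s["force"],r[:,2])
c=capture("top");cv2.imwrite("pics/a3.png",c["img"][130:370,300:620,::-1].repeat(2,0).repeat(2,1))
E
```

```text
time: 5.62
ee_pos: [632.3, -262.9, 156.1]
tcp_rot: [0.635, 0.772, 0.002, 0.004]
force: [5.1, 2.3, 5.2]
opening: 0.2
[ 632.26664044 -262.93703839  156.10676715] [5.13509149 2.31244414 5.2061959 ] [ 0.00824581 -0.00236584 -0.9999632 ]
```

View pics/a3.png

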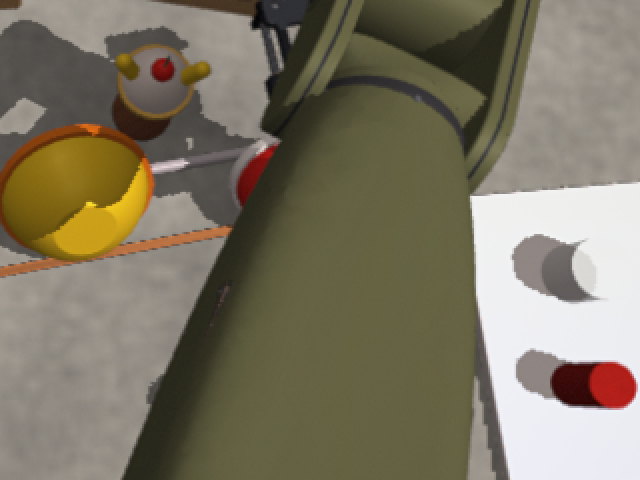

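Run:
```python
from h import *
a=cv2.imread("pics/scene0.png")[190:280,130:250]
c=capture("scene")
b=np.ascontiguousarray(c["img"][190:280,130:250,::-1])
w=capture("wrist")
cv2.imwrite("pics/b1.png",np.vstack([np.hstack([cv2.resize(a,(400,300)),cv2.resize(b,(400,300))]),np.hstack([cv2.resize(np.ascontiguousarray(w["img"][:,:,::-1]),(400,300)),np.zeros((300,400,3),np.uint8)])]))
```

```text
(no output)
```

View pics/b1.png

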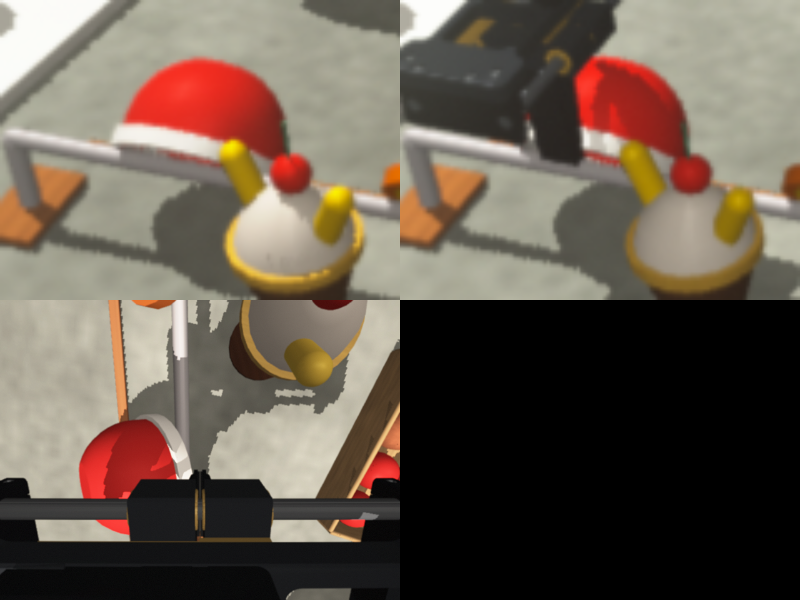

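```bash
python3 -m jog '0 0 0 0 0 -0.4 0;0 0 0 0 0 -0.4 0;0 0 0 0 0 0 0;0 0 0 0 0 0 0'
python3 - <<'E'
from h import *
p,r,s=tip();print(p,s["force"],r[:,2])
E
```

```text
time: 6.1
ee_pos: [629.6, -262.4, 160.2]
tcp_rot: [0.635, 0.772, -0.0, -0.0]
force: [0.2, 0.1, 0.3]
opening: 0.4
[ 629.57069591 -262.39940961  160.20451947] [0.24323653 0.07811033 0.28851608] [-6.74633341e-04  8.91171671e-06 -9.99999772e-01]
```

```bash
python3 -m jog '0 0 0 0 -0.5 -0.1 0;0 0 0 0 -0.5 -0.1 0;0 0 0 0 -0.5 -0.1 0;0 0 0 0 0 0 0;0 0 0 0 0 0 0'
python3 - <<'E'
from h import *
p,r,s=tip();print(p,s["force"])
c=capture("scene")
b=np.ascontiguousarray(c["img"][150:280,80:250,::-1])
w=capture("wrist")
cv2.imwrite("pics/b2.png",np.hstack([cv2.resize(b,(400,300)),cv2.resize(np.ascontiguousarray(w["img"][:,:,::-1]),(400,300))]))
E
```

```text
time: 6.52
ee_pos: [617.5, -265.8, 166.9]
tcp_rot: [0.635, 0.772, 0.002, 0.004]
force: [5.0, 1.6, 8.9]
opening: 0.4
[ 617.51824269 -265.81685916  166.93946552] [4.95880886 1.62891391 8.93758402]
```

View pics/b2.png

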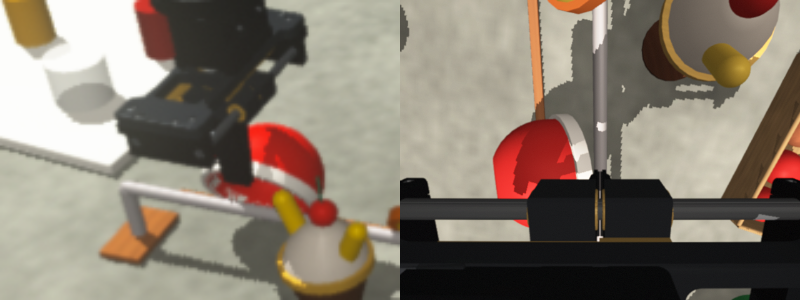

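```bash
python3 -m jog '0 0 0 0 0 -0.4 0;0 0 0 0 -0.4 -0.3 0;0 0 0 0 -0.4 -0.2 0;0 0 0 0 0 0 0;0 0 0 0 0 0 0'
python3 - <<'E'
from h import *
p,r,s=tip();print(p,s["force"])
c=capture("scene")
b=np.ascontiguousarray(c["img"][150:280,80:250,::-1])
w=capture("wrist")
cv2.imwrite("pics/b3.png",np.hstack([cv2.resize(b,(400,300)),cv2.resize(np.ascontiguousarray(w["img"][:,:,::-1]),(400,300))]))
E
```

```text
time: 7.03
ee_pos: [607.4, -267.0, 172.8]
tcp_rot: [0.635, 0.772, 0.0, 0.0]
force: [1.7, 0.0, 4.5]
opening: 0.8
[ 607.39987437 -267.0457279   172.76422339] [1.66968282 0.02131085 4.50384992]
```

View pics/b3.png

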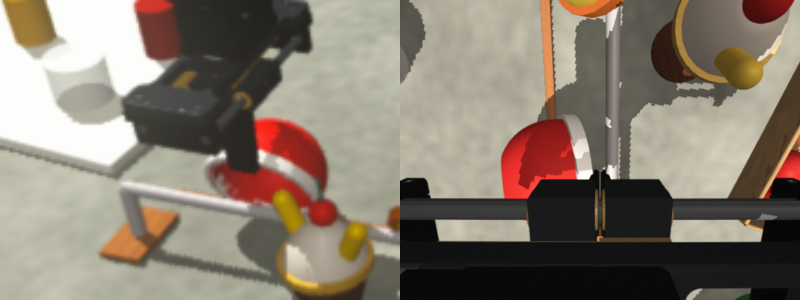

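```bash
python3 -m jog '0 0 0 0 -0.3 -0.2 0;0 0 0 0 -0.4 -0.2 0;0 0 0 0 -0.4 -0.1 0;0 0 0 0 -0.4 -0.1 0;0 0 0 0 0 0 0;0 0 0 0 0 0 0'
python3 - <<'E'
from h import *
p,r,s=tip();print(p,s["force"])
c=capture("scene")
b=np.ascontiguousarray(c["img"][150:280,80:250,::-1])
w=capture("wrist")
cv2.imwrite("pics/b4.png",np.hstack([cv2.resize(b,(400,300)),cv2.resize(np.ascontiguousarray(w["img"][:,:,::-1]),(400,300))]))
E
```

```text
time: 7.63
ee_pos: [592.5, -269.8, 178.4]
tcp_rot: [0.635, 0.772, 0.0, 0.0]
force: [0.4, 0.8, 3.9]
opening: 0.5
[ 592.52363731 -269.82642364  178.44568137] [0.39043266 0.81610704 3.89638011]
```

View pics/b4.png

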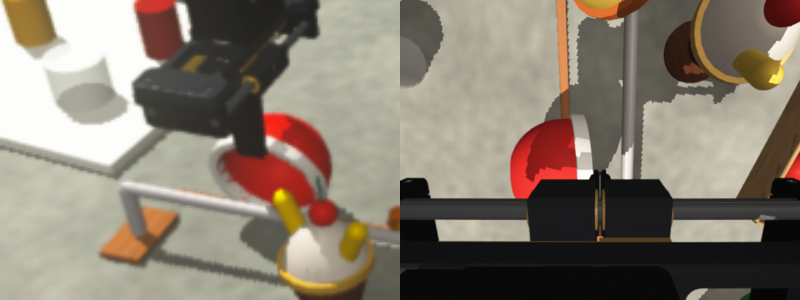

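```bash
python3 -m jog '0 0 0 0 -0.2 -0.3 0;0 0 0 0 -0.3 -0.2 0;0 0 0 0 -0.3 -0.1 0;0 0 0 0 0 0 0;0 0 0 0 0 0 0'
python3 - <<'E'
from h import *
p,r,s=tip();print(p,s["force"])
c=capture("scene")
b=np.ascontiguousarray(c["img"][150:280,80:250,::-1])
w=capture("wrist")
cv2.imwrite("pics/b5.png",np.hstack([cv2.resize(b,(400,300)),cv2.resize(np.ascontiguousarray(w["img"][:,:,::-1]),(400,300))]))
E
```

```text
time: 8.15
ee_pos: [584.4, -271.1, 183.6]
tcp_rot: [0.635, 0.772, -0.0, -0.001]
force: [-0.1, -0.6, 0.4]
opening: 0.5
[ 584.39571243 -271.13709552  183.62685243] [-0.05922433 -0.62557818  0.39091996]
```

View pics/b5.png

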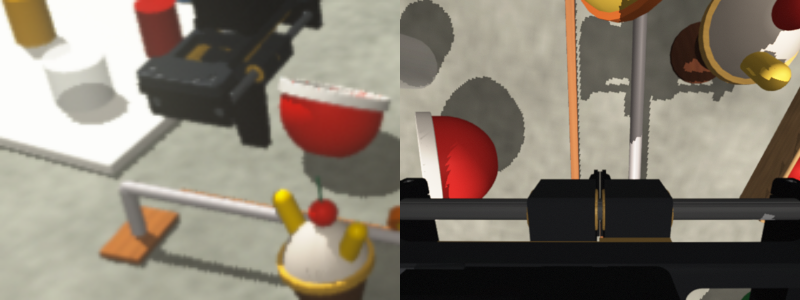

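```bash
python3 -m jog '0 0 0 0 0 -2.9 0;0 0 0 0 0 -2.9 0;0 0 0 0 0 -2.9 0;0 0 0 3.5 1.63 0 0;0 0 0 3.5 1.63 0 0;0 0 0 3.5 1.63 0 0;0 0 0 3.5 1.63 0 0;0 0 0 3.5 1.63 0 0;0 0 0 3.4 1.63 0 0;0 0 0 0 0 0 0; 0 0 0 0 0 0 0'
python3 - <<'E'
from h import *
p,r,s=tip();print(p,s["force"],r[:,1])
c=capture("scene")
b=np.ascontiguousarray(c["img"][100:340,60:380,::-1])
w=capture("wrist")
cv2.imwrite("pics/b6.png",np.hstack([cv2.resize(b,(400,300)),cv2.resize(np.ascontiguousarray(w["img"][:,:,::-1]),(400,300))]))
E
```

```text
time: 9.17
ee_pos: [640.7, -45.3, 271.0]
tcp_rot: [0.634, 0.774, -0.0, -0.0]
force: [-0.5, 0.5, 0.6]
opening: 0.6
[640.69347752 -45.28628983 271.00697369] [-0.46690731  0.53578597  0.58780238] [ 9.80406764e-01  1.96982950e-01 -5.43190102e-04]
```

View pics/b6.png

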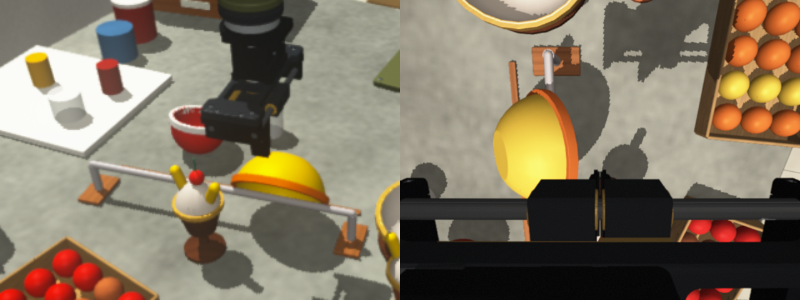

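```bash
python3 -m jog '0 0 0 0 0 2.9 0;0 0 0 0 0 2.9 0;0 0 0 0 0 2.9 0;0 0 0 0 0 0 0;0 0 0 0 -0.7 0 0;0 0 0 0 -0.7 0 0;0 0 0 0 -0.8 -0.55 0;0 0 0 0 -0.8 -0.55 0;0 0 0 0 0 0 0;0 0 0 0 0 0 0'
python3 - <<'E'
from h import *
p,r,s=tip();print(p,s["force"])
c=capture("scene")
b=np.ascontiguousarray(c["img"][100:340,60:380,::-1])
w=capture("wrist")
cv2.imwrite("pics/b7.png",np.hstack([cv2.resize(b,(400,300)),cv2.resize(np.ascontiguousarray(w["img"][:,:,::-1]),(400,300))]))
E
```

```text
time: 10.1
ee_pos: [611.6, -53.4, 197.9]
tcp_rot: [0.635, 0.772, 0.001, 0.002]
force: [0.3, -0.7, 0.6]
opening: 0.6
[611.61885461 -53.38077742 197.91317616] [ 0.29029647 -0.66216104  0.59472036]
```

View pics/b7.png

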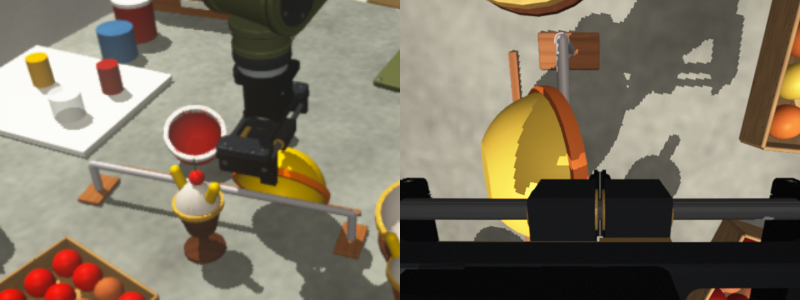

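```bash
python3 -m jog '0 0 0 0 -0.8 -0.35 0;0 0 0 0 -0.8 -0.4 0;0 0 0 0 -0.8 -0.3 0;0 0 0 0 -0.8 -0.3 0;0 0 0 0 0 0 0;0 0 0 0 0 0 0'
python3 - <<'E'
from h import *
p,r,s=tip();print(p,s["force"])
c=capture("scene")
b=np.ascontiguousarray(c["img"][100:340,60:380,::-1])
w=capture("wrist")
cv2.imwrite("pics/b8.png",np.hstack([cv2.resize(b,(400,300)),cv2.resize(np.ascontiguousarray(w["img"][:,:,::-1]),(400,300))]))
E
```

```text
time: 10.7
ee_pos: [579.2, -59.4, 209.0]
tcp_rot: [0.635, 0.772, 0.0, 0.0]
force: [0.3, 0.2, 0.2]
opening: 0.3
[579.21331293 -59.37076427 209.04487659] [0.28977054 0.23097509 0.23805094]
```

View pics/b8.png

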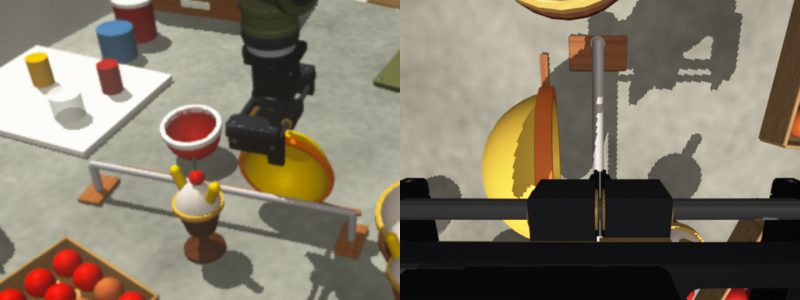

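```bash
python3 -m jog '0 0 0 0 -0.8 -0.2 0;0 0 0 0 -0.8 -0.1 0;0 0 0 0 0 0 0;0 0 0 0 0 0 0;0 0 0 0 0 0 0'
python3 - <<'E'
from h import *
p,r,s=tip();print(p,s["force"])
c=capture("scene")
b=np.ascontiguousarray(c["img"][100:340,60:380,::-1])
cv2.imwrite("pics/b9.png",cv2.resize(b,(400,300)))
E
```

```text
time: 11.22
ee_pos: [563.9, -62.4, 211.8]
tcp_rot: [0.635, 0.772, 0.0, 0.0]
force: [-0.2, 0.1, -0.1]
opening: 0.2
[563.91031355 -62.38418379 211.83537892] [-0.19378671  0.12374224 -0.08769125]
```

View pics/b9.png

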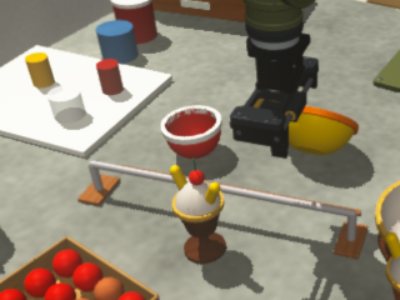

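```bash
python3 -m jog '0 0 -7 0 0 -2.5 0.25;0 0 -7 0 0 -2.5 0.25;0 0 -7 0 0 -2.5 0.25;0 0 -7 0 0 0 0.25;0 0 -7 0 0 0 0.25;0 0 -7 0 0 0 0.25;0 0 -7 0 0 0 0.25;0 0 -7 0 0 0 0.25;0 0 -7 0 0 0 0.25;0 0 -7 0 0 0 0.25;0 0 -7 0 0 0 0.25;0 0 -2 0 0 0 0.25' 45
python3 - <<'E'
from h import *
p,r,s=tip();print(p,r[:,0],s["opening"])
from scipy.optimize import least_squares
for n in("top","scene"):
    c=capture(n);cv2.imwrite(f"pics/c_{n}.png",c["img"][:,:,::-1])
    for k,zr,ra in(("cover_medium",62,74),("cover_small",66,50)):
        t=trace(c,k)
        print(n,k,[(np.round(x["uv"]),round(x["conf"],2),np.round(atz(c,x["uv"],31 if 'med' in k else 33))) for x in pinpoint(c,k+"_mid")[:2]])
        if not t: continue
        P=cloud(c,t[0]["mask"]); Q=P[(P[:,2]>zr-4)&(P[:,2]<zr+6)]
        if len(Q)<20: print("few",len(Q));continue
        f=least_squares(lambda v:np.hypot(Q[:,0]-v[0],Q[:,1]-v[1])-ra,Q[:,:2].mean(0),loss="soft_l1")
        print(n,k,t[0]["conf"],len(Q),f.x,np.median(abs(f.fun)),np.median(Q[:,2]))
E
```

```text
time: 12.27
ee_pos: [564.1, -62.3, 286.7]
tcp_rot: [-0.004, 1.0, 0.0, -0.0]
force: [-0.6, -0.1, 0.3]
opening: 23.8
[564.1465747  -62.30553054 286.67521749] [-9.99972426e-01 -7.42553962e-03  9.28740535e-05] 23.835607825869687
top cover_medium []
top cover_medium 0.67 611 [484.93984291 178.37365465] 19.992540283029527 58.954732133799666
top cover_small [(array([451., 278.]), 0.57, array([ 472., -291.,   33.]))]
top cover_small 0.66 690 [ 472.03277998 -293.98703086] 2.0550261190711794 65.61558443604991
scene cover_medium [(array([305., 224.]), 0.84, array([426., -92.,  31.])), (array([422., 253.]), 0.65, array([403., 167.,  31.]))]
scene cover_medium 0.96 619 [418.90188299 -93.00173847] 2.2847574915049194 61.14311082269114
scene cover_small [(array([214., 210.]), 0.77, array([ 477., -298.,   33.]))]
scene cover_small 0.92 374 [ 474.19898224 -295.07110104] 2.1855425677436244 65.32683978530349
```

View pics/c_scene.png

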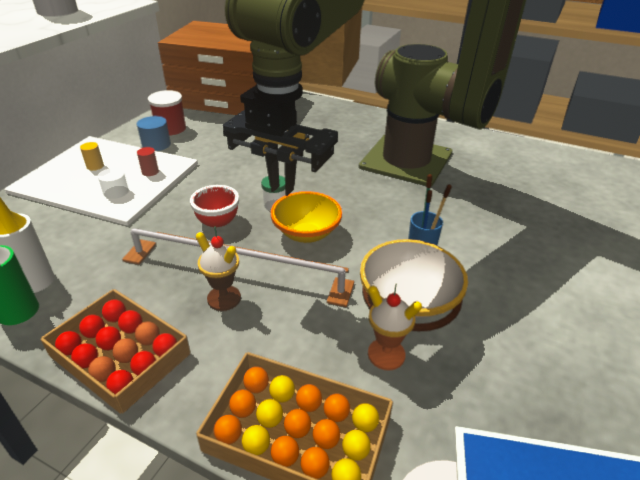

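View pics/c_top.png

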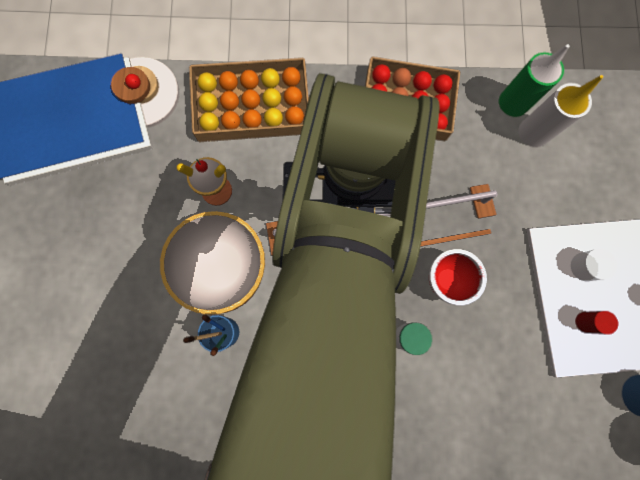

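```bash
python3 -m jog '0 0 0 2.88 -2.1 0 0.25;0 0 0 2.88 -2.1 0 0.25;0 0 0 2.88 -2.1 1.8 0.25;0 0 0 2.88 -2.1 1.8 0.25;0 0 0 2.88 -2.1 1.8 0.25;0 0 0 0 0 0 0.25;0 0 0 0 0 0 0.25'
cat >> h.py <<'E'
from scipy.optimize import least_squares
def fit(n,k,zr,ra,c=None,ban=True):
    c=c or capture(n); t=trace(c,k)
    if not t: print(n,k,"none"); return c
    P=cloud(c,t[0]["mask"]); Q=P[(P[:,2]>zr-4)&(P[:,2]<zr+5)]
    if len(Q)<20: print(n,k,"few",len(Q)); return c
    f=least_squares(lambda v:np.hypot(Q[:,0]-v[0],Q[:,1]-v[1])-ra,Q[:,:2].mean(0),loss="soft_l1")
    A=np.c_[Q[:,:2]-f.x,np.ones(len(Q))]; pl=np.linalg.lstsq(A,Q[:,2],rcond=None)[0]
    ang=np.arctan2(Q[:,1]-f.x[1],Q[:,0]-f.x[0]); h=np.histogram(ang,12,(-np.pi,np.pi))[0]
    print(n,k,round(t[0]["conf"],2),len(Q),np.round(f.x,1),"res",round(np.median(abs(f.fun)),1),"plane deg/z",np.round(np.degrees(pl[:2]),1),round(pl[2],1),h)
    return c
E
python3 - <<'E'
from h import *
p,r,s=tip();print(p,r[:,0],s["opening"])
for n in("wrist","scene"):
    c=fit(n,"cover_medium",62,74);cv2.imwrite(f"pics/d_{n}.png",c["img"][:,:,::-1])
    fit(n,"cover_large",58,96,c)
E
```

```text
time: 13.35
ee_pos: [418.6, -168.2, 231.4]
tcp_rot: [0.0, 1.0, 0.001, -0.001]
force: [-0.6, -0.0, 0.4]
opening: 23.8
[ 418.58868957 -168.15835605  231.36498015] [-9.99998220e-01  6.86178128e-04  1.75786973e-03] 23.808118944863775
wrist cover_medium 0.7 5487 [417.8 -93.5] res 2.2 plane deg/z [-0.2 -0.1] 61.5 [693 654 593 524 126   0   0 283 634 642 678 660]
wrist cover_large few 0
scene cover_medium 0.96 594 [419.  -93.6] res 2.3 plane deg/z [0.1 0.1] 60.9 [56 58 44 33 43 56 65 67 55 35 35 47]
scene cover_large 0.9 936 [497.3 175.1] res 2.3 plane deg/z [ 0.2 -0. ] 56.8 [ 90  89  87  82  63   3  27 122 101  91  91  90]
```

View pics/d_wrist.png

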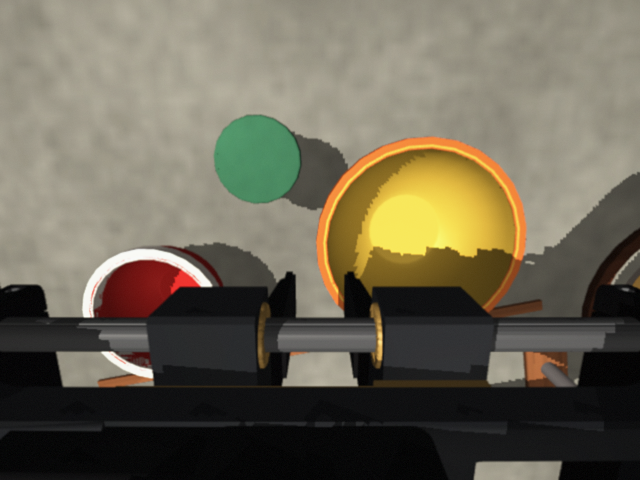

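View pics/d_scene.png

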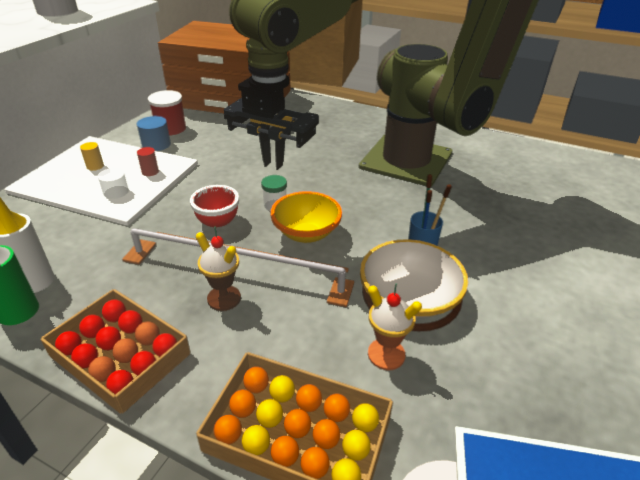

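```bash
python3 -m jog '0 0 0 0 0 3.5 0.25;0 0 0 0 0 3.5 0.25;0 0 0 0 0 2.5 0.25;0 0 0 0 0 1.0 0.25;0 0 0 0 0 0 0.25;0 0 0 0 0 0 0.25;0 0 0 0 0 0 0;0 0 0 0 0 0 0;0 0 0 0 0 0 0;0 0 0 0 0 0 0;0 0 0 0 0 0 0' 45
python3 - <<'E'
from h import *
p,r,s=tip();print(p,r[:,0],s["opening"],s["force"],s["wrist_torque"])
c=capture("scene");cv2.imwrite(f"pics/e.png",c["img"][100:340,180:500,::-1].repeat(2,0).repeat(2,1))
E
```

```text
time: 14.57
ee_pos: [421.3, -168.3, 129.5]
tcp_rot: [-0.001, 1.0, -0.001, 0.001]
force: [-0.5, -0.8, 6.0]
opening: 9.9
[ 421.25155385 -168.26052881  129.45866963] [-0.99999284 -0.00249831 -0.00284382] 9.8594047025238 [-0.48484523 -0.78865025  5.96520479] [ 0.30784259 -0.14822334 -0.03064912]
```

View pics/e.png

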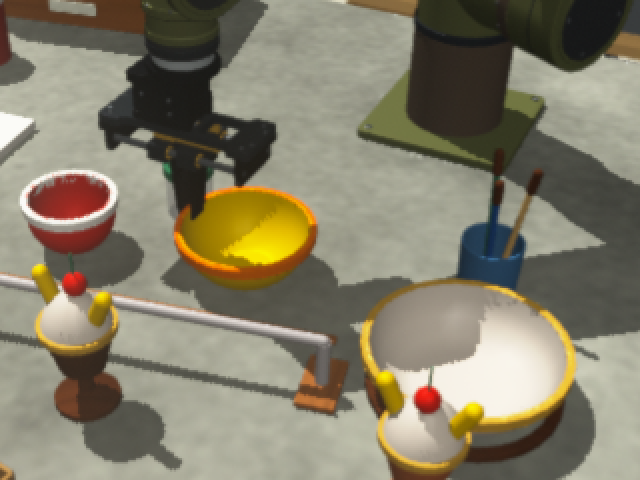

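```bash
python3 -m jog '0 0 0 0 0 0 0.2;0 0 0 0 0 -0.4 0.2;0 0 0 0 0 0 0.2;0 0 0 0 0 0 0;0 0 0 0 0 0 0;0 0 0 0 0 0 0;0 0 0 0 0 0 0;0 0 0 0 0 0 0' 45
python3 - <<'E'
from h import *
p,r,s=tip();print(p,r[:,0],s["opening"],s["force"],s["wrist_torque"])
E
```

```text
time: 15.28
ee_pos: [420.1, -167.6, 131.6]
tcp_rot: [-0.001, 1.0, 0.0, -0.0]
force: [-0.9, -0.0, -0.0]
opening: 9.6
[ 420.07662684 -167.62943004  131.58595394] [-9.99996312e-01 -2.66260581e-03  5.35403792e-04] 9.64579944995611 [-0.8846479  -0.00942023 -0.00887882] [ 0.14048249 -0.00933915  0.05331352]
```

Clean grip without load. Lift and look.

```bash
python3 -m jog '0 0 0 0 0 -0.5 0;0 0 0 0 0 -1.5 0;0 0 0 0 0 -2 0;0 0 0 0 0 -2.5 0;0 0 0 0 0 -2.5 0;0 0 0 0 0 0 0;0 0 0 0 0 0 0'
python3 - <<'E'
from h import *
p,r,s=tip();print(p,r[:,0],s["opening"],s["force"],s["wrist_torque"])
for n in("wrist","scene"):
    c=fit(n,"cover_medium",62+p[2]-131.6,74);cv2.imwrite(f"pics/f_{n}.png",c["img"][:,:,::-1])
fit("top","cover_large",58,96)
E
```

```text
time: 15.87
ee_pos: [421.0, -168.1, 223.4]
tcp_rot: [-0.001, 1.0, -0.001, 0.002]
force: [-0.5, 0.2, -1.5]
opening: 9.7
[ 421.00088633 -168.14845369  223.3837982 ] [-0.99999088 -0.00263735 -0.00335858] 9.671835980655315 [-0.47261501  0.16947178 -1.45779888] [ 0.0137601  -0.18414579 -0.03855426]
wrist cover_medium 0.57 8808 [430.5 -95.8] res 2.0 plane deg/z [ 0.1 -1.1] 152.1 [1664 1614 1335  367    5    0    0   59    7  718 1409 1630]
scene cover_medium 0.67 133 [429.7 -94.3] res 2.1 plane deg/z [-0.1 -0.5] 150.4 [18 25 13 31 19 11  3  2  0  0  1 10]
top cover_large 0.75 1423 [494.5 176.3] res 2.2 plane deg/z [-0. -0.] 57.7 [125 120 116 116 105 105 115 128 127 124 130 112]
```

View pics/f_scene.png

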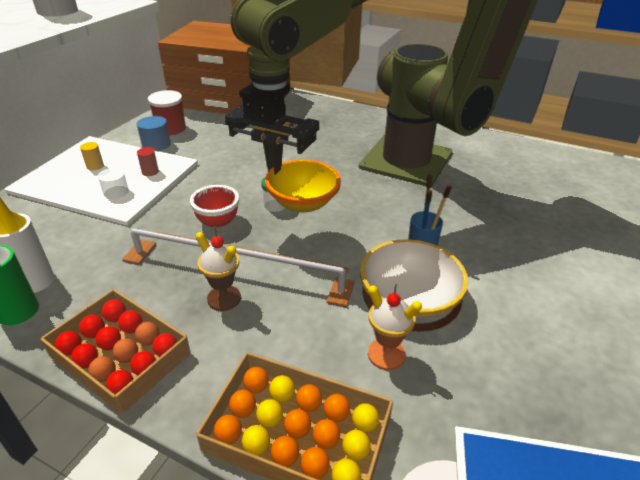

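```bash
python3 -m jog '0 0 0 -1.5 0.6 0 0;0 0 0 -2.5 1.5 0 0;0 0 0 -2.5 2.5 0 0;0 0 0 0 3 0 0;0 0 0 0 3.2 0 0;0 0 0 0 3.2 0 0;0 0 0 0 3.2 0 0;0 0 0 0 3.2 0 0;0 0 0 0 3 0 0;0 0 0 0 2.2 0 0;0 0 0 0 1.2 0 0;0 0 0 0 0.3 0 0' && python3 -m jog '0 0 0 0 0 0 0;0 0 0 0 0 0 0;0 0 0 0 0 0 0'
python3 - <<'E'
from h import *
p,r,s=tip();print(p,r[:,0],s["opening"],s["force"],s["wrist_torque"])
for n in("wrist","scene"):
    c=fit(n,"cover_medium",62+p[2]-131.6,74);cv2.imwrite(f"pics/g_{n}.png",c["img"][:,:,::-1])
E
```

```text
time: 17.17
ee_pos: [484.1, 104.9, 221.0]
tcp_rot: [-0.003, 1.0, -0.0, -0.001]
force: [0.5, -1.0, -0.3]
opening: 9.6
time: 17.42
ee_pos: [484.6, 102.4, 221.5]
tcp_rot: [-0.001, 1.0, -0.0, -0.0]
force: [0.5, 0.4, -1.5]
opening: 9.4
[484.61223226 102.37701307 221.54593747] [-9.99999229e-01 -1.18050885e-03  3.86129143e-04] 9.402720262907765 [ 0.46754494  0.3514696  -1.54947757] [-0.00948588 -0.13367094 -0.01619858]
wrist cover_medium 0.96 8967 [494.  174.8] res 2.0 plane deg/z [-0.2 -1.1] 150.3 [1674 1615 1334  371    0    0    0   57    8  774 1482 1652]
scene cover_medium 0.66 685 [494.6 174.5] res 2.1 plane deg/z [-0.1 -0.9] 149.8 [67 60 22 66 77 79 73 58 40 40 48 55]
```

View pics/g_scene.png

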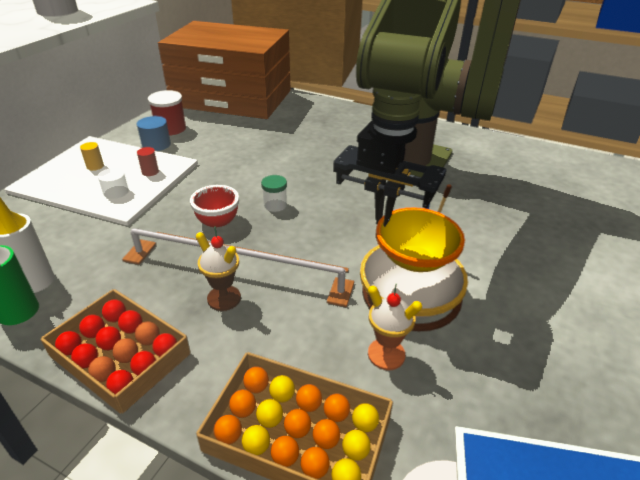

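View pics/g_wrist.png

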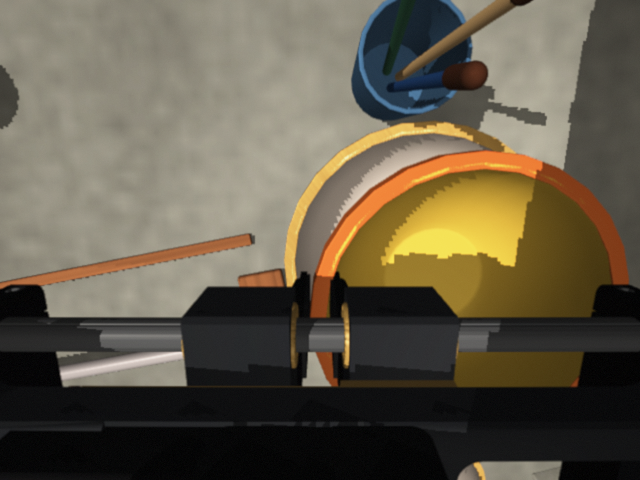

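```bash
python3 -m jog '0 0 0 0 0 1.5 0;0 0 0 0 0 2 0;0 0 0 0 0 2 0;0 0 0 0 0 1.2 0;0 0 0 0 0 0.8 0;0 0 0 0 0 0.4 0;0 0 0 0 0 0 0;0 0 0 0 0 0 0' && python3 -m jog '0 0 0 0 0 0.2 0;0 0 0 0 0 0.2 0;0 0 0 0 0 0 0'
```

```text
time: 18.28
ee_pos: [485.1, 103.4, 143.5]
tcp_rot: [-0.001, 1.0, 0.0, 0.001]
force: [-0.3, -1.1, -1.1]
opening: 9.5
time: 18.53
ee_pos: [484.7, 103.5, 139.0]
tcp_rot: [-0.001, 1.0, 0.0, 0.0]
force: [-0.1, -0.2, -1.2]
opening: 9.7
```

```bash
python3 -m jog '0 0 0 0 0 0.2 0;0 0 0 0 0 0 0' && python3 -m jog '0 0 0 0 0 0.2 0;0 0 0 0 0 0 0;0 0 0 0 0 0 0'
```

```text
time: 18.7
ee_pos: [484.8, 103.4, 137.0]
tcp_rot: [-0.001, 1.0, 0.0, 0.0]
force: [-0.3, 0.0, 0.2]
opening: 9.9
time: 18.95
ee_pos: [485.3, 103.2, 136.2]
tcp_rot: [-0.001, 1.0, -0.0, 0.001]
force: [-1.2, -1.8, 6.0]
opening: 9.5
```

```bash
python3 -m jog '0 0 0 0 0 -0.2 0;0 0 0 0 0 0 0.16;0 0 0 0 0 -0.1 0.18;0 0 0 0 0 0 0.18;0 0 0 0 0 -0.5 0.18;0 0 0 0 0 -1 0.2;0 0 0 0 0 -2 0.25;0 0 0 0 0 -3 0.25;0 0 0 0 0 -3 0.25;0 0 0 0 0 0 0.25;0 0 0 0 0 0 0.25'
python3 - <<'E'
from h import *
p,r,s=tip();print(p,s["opening"],s["force"])
for n in("wrist","scene"):
    c=fit(n,"cover_medium",67,74);cv2.imwrite(f"pics/i_{n}.png",c["img"][:,:,::-1])
    fit(n,"cover_large",58,96,c);fit(n,"cover_small",66,50,c)
E
```

```text
time: 19.87
ee_pos: [485.9, 103.6, 236.2]
tcp_rot: [-0.001, 1.0, 0.0, 0.003]
force: [-0.7, -1.2, -1.0]
opening: 23.9
[485.94009115 103.61611843 236.24413549] 23.93583016811769 [-0.66529075 -1.18129707 -0.98336649]
wrist cover_medium 0.7 5543 [493.8 175.7] res 2.2 plane deg/z [-0.1 -0.1] 66.5 [683 651 592 540 194   0   0 155 647 684 697 700]
wrist cover_large 0.6 6713 [496.6 175.5] res 2.4 plane deg/z [-0.2 -0.1] 57.4 [896 874 751 504  76   5   0  71 798 882 919 937]
wrist cover_small none
scene cover_medium 0.85 901 [494.9 174.6] res 2.4 plane deg/z [ 0.1 -0.1] 65.7 [73 64 66 58 71 84 92 89 81 79 69 75]
scene cover_large 0.64 583 [517.8 157.1] res 14.0 plane deg/z [ 0.3 -0.1] 58.9 [ 99  55  15  11  24  34  23  63  61  31  64 103]
scene cover_small 0.7 394 [ 473.9 -295.8] res 2.1 plane deg/z [ 0. -0.] 65.2 [35 37 32 29 26 34 39 38 38 30 27 29]
```

View pics/i_scene.png

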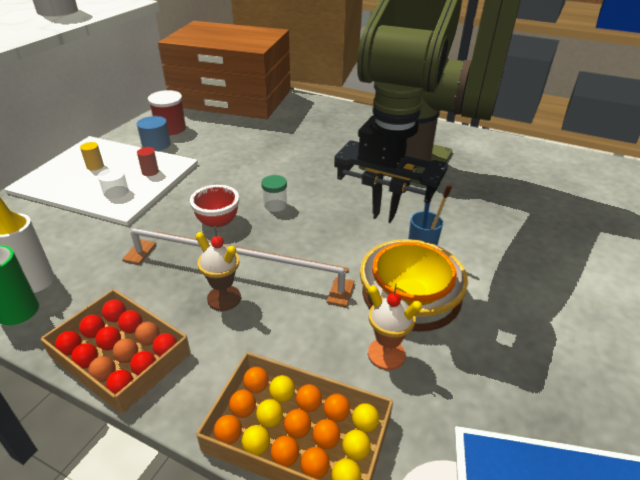

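```bash
python3 -m jog '0 0 0 0 -3 0 0.25;0 0 0 0.1 -3.8 0 0.25;0 0 0 0.1 -3.8 0 0.25;0 0 0 0.1 -3.9 0 0.25;0 0 0 0.1 -3.9 0 0.25;0 0 0 0.15 -3.9 0 0.25;0 0 0 0.15 -3.9 0 0.25;0 0 0 0.15 -3.9 0 0.25;0 0 0 0.15 -3.9 0 0.25;0 0 0 0.15 -3.9 0 0.25;0 0 0 0.1 -3.9 0 0.25;0 0 0 0 -3.1 0 0.25' && python3 -m jog '0 0 0 0 0 0 0.25;0 0 0 0 0 0 0.25;0 0 0 0 0 0 0.25'
python3 - <<'E'
from h import *
p,r,s=tip();print(p,r[:,0],s["opening"],s["force"],s["q"])
for n in("wrist","scene"):
    c=fit(n,"cover_small",66,50);cv2.imwrite(f"pics/j_{n}.png",c["img"][:,:,::-1])
E
```

```text
time: 21.27
ee_pos: [472.5, -348.3, 232.2]
tcp_rot: [-0.001, 1.0, 0.0, -0.0]
force: [-0.0, -0.6, 0.2]
opening: 23.7
time: 21.52
ee_pos: [473.0, -345.1, 232.0]
tcp_rot: [-0.001, 1.0, 0.001, -0.001]
force: [-0.1, 0.5, 0.3]
opening: 24.0
[ 472.99307957 -345.08870418  231.97972704] [-0.99999671 -0.0023503   0.00102697] 23.957451665352217 [-0.094367    0.45927702  0.32033408] [-7.22119987e-01  2.88267168e-02  1.85452153e+00  3.95837756e-04
  1.25994936e+00 -2.29538729e+00]
wrist cover_small 0.88 3640 [ 472.  -296.1] res 2.0 plane deg/z [-0.2 -0.1] 65.7 [439 423 388 352 250   0   0 102 418 424 416 428]
scene cover_small 0.82 390 [ 474.2 -295.7] res 2.2 plane deg/z [ 0.2 -0.1] 65.2 [34 38 33 28 26 33 42 43 36 29 25 23]
```

View pics/j_wrist.png

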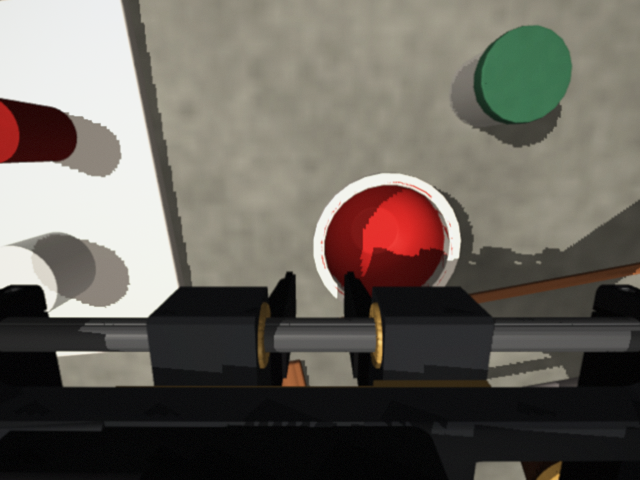

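```bash
python3 -m jog '0 0 0 0 -0.1 3 0.25;0 0 0 0 0 3 0.25;0 0 0 0 0 2.5 0.25;0 0 0 0 0 1.1 0.25;0 0 0 0 0 0 0.25;0 0 0 0 0 0 0.25;0 0 0 0 0 0 0;0 0 0 0 0 0 0;0 0 0 0 0 0 0;0 0 0 0 0 0 0;0 0 0 0 0 0 0' 40
python3 -m jog '0 0 0 0 0 0 0'
```

```text
time: 22.63
ee_pos: [474.0, -347.4, 138.5]
tcp_rot: [-0.001, 1.0, -0.001, 0.001]
force: [0.1, -1.9, 4.3]
opening: 8.0
time: 22.72
ee_pos: [473.9, -347.5, 138.4]
tcp_rot: [-0.001, 1.0, -0.001, 0.001]
force: [0.3, -1.6, 5.0]
opening: 8.3
```

```bash
python3 -m jog '0 0 0 0 0 -0.5 0;0 0 0 0 0 -1.0 0;0 0 0 0 0 -2 0;0 0 0 0 0 -3 0;0 0 0 0 0 -3 0;0 0 0 0 0 0 0;0 0 0 0 0 0 0;0 0 0 0 0 0 0'
python3 - <<'E'
from h import *
p,r,s=tip();print(p,r[:,0],s["opening"],s["force"])
for n in("wrist","scene"):
    c=fit(n,"cover_small",66+p[2]-138.4,50);cv2.imwrite(f"pics/k_{n}.png",c["img"][:,:,::-1])
E
```

```text
time: 23.38
ee_pos: [472.8, -346.1, 231.1]
tcp_rot: [-0.001, 1.0, 0.0, -0.0]
force: [-0.2, -0.4, -0.8]
opening: 7.8
[ 472.78763824 -346.13880631  231.1152356 ] [-9.99995942e-01 -2.67687064e-03  9.75088266e-04] 7.842315224796764 [-0.21851965 -0.35699896 -0.84290574]
wrist cover_small 0.97 7290 [ 474.9 -296.9] res 2.1 plane deg/z [-0.9  0.3] 157.8 [1062  982  846  246    0    0  161  748  296  941  991 1017]
scene cover_small 0.76 273 [ 476.1 -295.9] res 2.2 plane deg/z [-0.5  0.4] 156.4 [27 26  5 17 17 21 27 26 32 30 23 22]
```

View pics/k_scene.png

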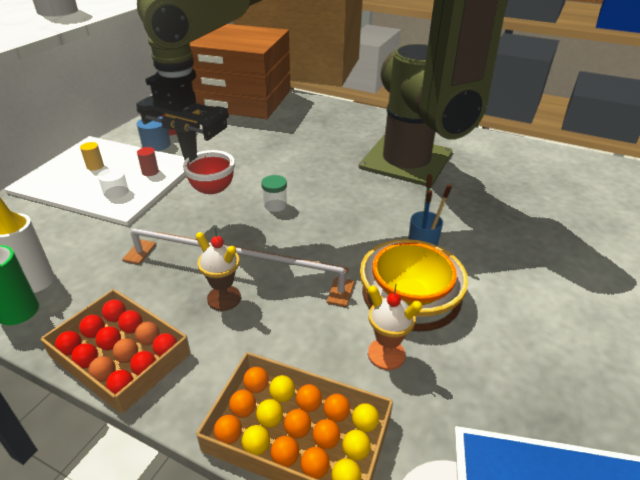

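```bash
python3 -m jog '0 0 0 -0.4 1.5 0 0;0 0 0 -0.5 2.5 0 0;0 0 0 -0.5 3.3 0 0;0 0 0 -0.5 3.6 0 0;0 0 0 0 3.6 0 0;0 0 0 0 3.6 0 0;0 0 0 0 3.6 0 0;0 0 0 0 3.6 0 0;0 0 0 0 3.6 0 0;0 0 0 0 3.6 0 0;0 0 0 0 3.6 0 0;0 0 0 0 3.6 0 0' && python3 -m jog '0 0 0 0 3.6 0 0;0 0 0 0 2.4 0 0;0 0 0 0 1.2 0 0;0 0 0 0 0.3 0 0;0 0 0 0 0 0 0;0 0 0 0 0 0 0;0 0 0 0 0 0 0'
python3 - <<'E'
from h import *
p,r,s=tip();print(p,r[:,0],s["opening"],s["force"])
for n in("wrist","scene"):
    c=fit(n,"cover_small",66+p[2]-138.4,50);cv2.imwrite(f"pics/l_{n}.png",c["img"][:,:,::-1])
    fit(n,"cover_medium",67,74,c)
E
```

```text
time: 24.58
ee_pos: [490.1, 52.8, 231.1]
tcp_rot: [-0.001, 1.0, 0.0, -0.001]
force: [0.2, 0.4, -1.1]
opening: 8.2
time: 25.17
ee_pos: [491.0, 124.3, 231.5]
tcp_rot: [-0.0, 1.0, -0.0, -0.0]
force: [-0.2, 0.8, -0.6]
opening: 8.3
[491.00491579 124.32472088 231.54780222] [-9.99999435e-01 -9.82721954e-04  4.05524788e-04] 8.326585580006792 [-0.20984312  0.80363297 -0.63638335]
wrist cover_small 0.91 7257 [493.3 173.4] res 2.1 plane deg/z [-0.8  0.3] 158.2 [1055  983  852  243    0    0  159  733  293  937  994 1008]
wrist cover_medium 0.86 3732 [494.2 176.4] res 2.1 plane deg/z [-0.2 -0.1] 66.5 [690 675 610 324   0   0   0   0   0  19 684 730]
scene cover_small 0.95 549 [495.3 172.9] res 2.1 plane deg/z [-0.4  0.3] 157.5 [53 38  7 42 48 55 56 56 54 44 46 50]
scene cover_medium 0.84 667 [494.7 174.8] res 2.2 plane deg/z [0. 0.] 65.8 [ 0  7 58 53 73 74 92 89 83 74 64  0]
```

View pics/l_scene.png

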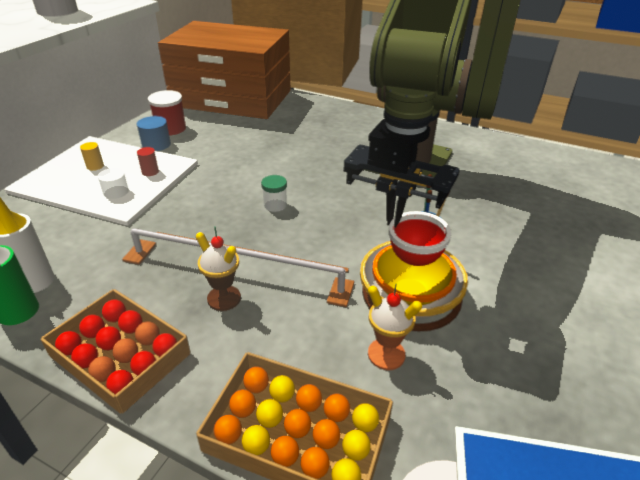

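```bash
python3 -m jog '0 0 0 0 0.2 1.5 0;0 0 0 0 0 2 0;0 0 0 0 0 1.8 0;0 0 0 0 0 1.1 0;0 0 0 0 0 0.7 0;0 0 0 0 0 0.3 0;0 0 0 0 0 0 0;0 0 0 0 0 0 0' && python3 -m jog '0 0 0 0 0 0.2 0;0 0 0 0 0 0.2 0;0 0 0 0 0 0 0' && python3 -m jog '0 0 0 0 0 0.2 0;0 0 0 0 0 0 0;0 0 0 0 0 0 0'
```

```text
time: 26.13
ee_pos: [491.5, 127.5, 158.6]
tcp_rot: [-0.001, 1.0, 0.0, 0.001]
force: [0.5, -0.1, -0.5]
opening: 8.1
time: 26.38
ee_pos: [491.1, 127.5, 154.0]
tcp_rot: [-0.001, 1.0, 0.0, 0.0]
force: [-0.1, -0.4, -0.7]
opening: 8.6
time: 26.63
ee_pos: [490.9, 127.5, 151.7]
tcp_rot: [-0.001, 1.0, -0.0, -0.0]
force: [-0.1, -0.3, -0.1]
opening: 8.0
```

```bash
python3 -m jog '0 0 0 0 0 0.15 0;0 0 0 0 0 0 0;0 0 0 0 0 0 0' && python3 -m jog '0 0 0 0 0 0.15 0;0 0 0 0 0 0 0;0 0 0 0 0 0 0'&& python3 -m jog '0 0 0 0 0 0.1 0;0 0 0 0 0 0 0;0 0 0 0 0 0 0'
```

```text
time: 26.88
ee_pos: [490.9, 127.5, 150.1]
tcp_rot: [-0.001, 1.0, -0.0, -0.0]
force: [0.1, -1.2, -0.7]
opening: 8.3
time: 27.13
ee_pos: [491.2, 127.4, 149.0]
tcp_rot: [-0.001, 1.0, -0.0, 0.0]
force: [-0.3, -0.9, 1.3]
opening: 8.2
time: 27.38
ee_pos: [491.5, 127.1, 148.8]
tcp_rot: [-0.001, 1.0, -0.0, 0.0]
force: [-1.1, -2.7, 5.4]
opening: 8.6
```

Contact at about 149; ease off, open slightly, withdraw.

```bash
python3 -m jog '0 0 0 0 0 -0.15 0;0 0 0 0 0 0 0.15;0 0 0 0 0 0 0.18;0 0 0 0 0 -0.1 0.18;0 0 0 0 0 -0.5 0.18;0 0 0 0 0 -1 0.2;0 0 0 0 0 -2 0.2;0 0 0 0 0 -3 0.2;0 0 0 0 0 -3 0.2;0 0 0 0 -2 -3 0.2;0 0 0 0 -3 0 0.2;0 0 0 0 -3 0 0.2' && python3 -m jog '0 0 0 0 -3 0 0.2;0 0 0 0 -3 0 0.2;0 0 0 0 -3 0 0.2;0 0 0 0 -3 0 0.2;0 0 0 0 0 0 0.2;0 0 0 0 0 0 0.2'
python3 - <<'E'
from h import *
p,r,s=tip();print(p,s["opening"],s["force"])
for n in("top","scene"):
    c=fit(n,"cover_small",76,50);cv2.imwrite(f"pics/m_{n}.png",c["img"][:,:,::-1])
    fit(n,"cover_medium",67,74,c);fit(n,"cover_large",58,96,c)
    for k in("sundae_a","brush_pot","paint_jar"): print(k,[np.round(atz(c,x["uv"],0)[:2]) for x in pinpoint(c,k)[:2]])
E
```

```text
time: 28.38
ee_pos: [492.4, 47.1, 279.7]
tcp_rot: [-0.002, 1.0, -0.0, 0.004]
force: [0.7, 0.7, -0.6]
opening: 19.3
time: 28.88
ee_pos: [491.6, -73.6, 276.2]
tcp_rot: [0.0, 1.0, 0.0, 0.001]
force: [0.2, 0.5, -0.5]
opening: 18.8
[491.55165962 -73.61544106 276.20652841] 18.76799656549841 [ 0.163317    0.52660734 -0.45744415]
top cover_small 0.71 737 [491.8 177.8] res 2.1 plane deg/z [0.1 0.2] 75.7 [66 62 61 58 60 59 65 63 62 60 60 61]
top cover_medium 0.79 1119 [492.4 176.2] res 2.2 plane deg/z [-0.1 -0. ] 66.7 [ 93  88  91  87  86  87  95  99  99 102  98  94]
top cover_large 0.59 1459 [494.6 176.3] res 2.2 plane deg/z [-0. -0.] 57.7 [128 123 116 111 110 119 121 123 127 126 132 123]
sundae_a [array([650., 191.])]
brush_pot [array([365., 161.])]
paint_jar []
scene cover_small 0.92 586 [494.5 175.9] res 2.2 plane deg/z [-0.1 -0. ] 74.8 [51 42 41 39 47 60 62 56 51 43 43 51]
scene cover_medium 0.8 897 [495.  174.7] res 2.1 plane deg/z [0.1 0. ] 65.7 [72 69 63 59 73 82 95 88 80 80 65 71]
scene cover_large 0.59 902 [496.8 174.9] res 2.3 plane deg/z [ 0.1 -0.1] 56.9 [ 68  81  82  79  66   2  23 121 113  92  93  82]
sundae_a [array([657., 189.]), array([ 667., -143.])]
brush_pot [array([357., 162.])]
paint_jar [array([ 346., -213.])]
```

View pics/m_scene.png

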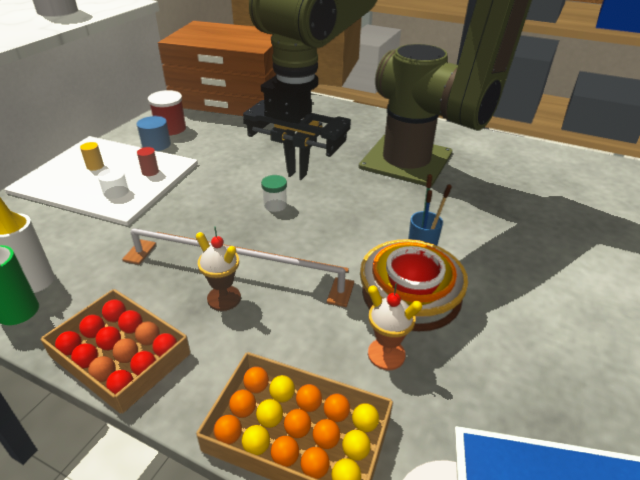

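View pics/m_top.png

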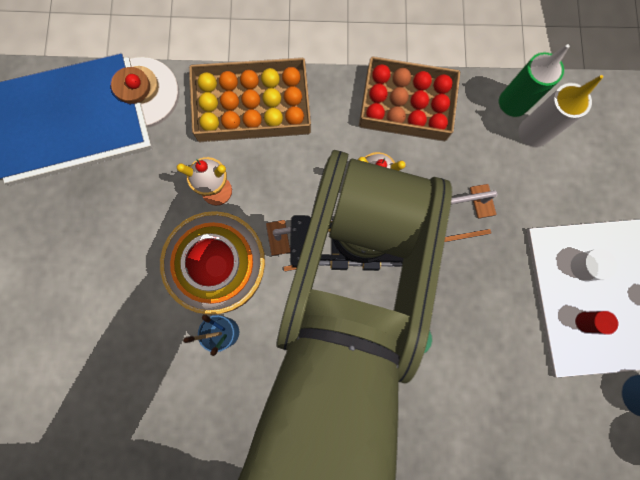

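```bash
python3 -c "
from bench import hand_in
print(hand_in())"
```

```text
the job is handed in; nothing more can be done
None
```

Both covers are tipped and nested in the large one, and the job is handed in. It used about 29 s of the 72 s allowed; no verdict is reported.

I pushed each cover over the toe strip onto its dome with shut fingers. I then gripped each by the rim band, lowered it until it just touched, and released it: medium into large first, then small into medium.

**Final checks before handing in:**
- **Heights:** the rims measured about 57, 66 and 75 mm up for large, medium and small, within about 1 mm of the 58, 67 and 76 mm expected.
- **Centring and level:** the axes agree within about 4 mm and all three are level within about 0.3 degrees.
- **Large cover:** I did not measure its centre against the seat itself. It stayed within about 2 mm of where it started.
- **Bystanders:** in the scene picture all four stand where they were. The networks' position for the paint jar read about 11 mm off its start, but its place in the picture looked the same, so I took that as detection error. The top view missed the jar and the first sundae because the arm hid them.

**What went less smoothly:**
- The first push on the small cover caught on the finger, at about 10 N. Following the edge's arc freed it.
- The first grip on the medium cover was pressing about 6 N upward, so I opened and took it again slightly higher.

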